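# Balance a steel disc on a domed anvil and run it under the gauge

### The arm

A 7-joint arm with a two-finger parallel gripper is mounted at the origin on the work surface. World frame = base frame: x ahead of the robot, y to its left, z up, the work surface at z = 0. Lengths are in m, angles in rad, forces in N, time in s.
With the tool pointing down it reaches from about 0.425 to 0.825 m from the base axis. Payload 3.6 kg.
Tool frame: the origin (TCP) lies on the centre line of the jaws, within the pads' length; the fingertips stand 11 mm ahead of it and the grasp point (between the pads) lies 8 mm behind it; z points along the fingers, y is the direction in which the jaws open and shut (so a half turn about z gives the same grasp; the last joint's range is limited). The gripper opens to 85 mm and grips with 20 to 120 N. Pads are 22 mm wide; open, the fingers measure 114 mm over their backs; the gripper's body (76 mm by 85 mm) begins 54 mm behind the grasp point. The pads swing forward as they close: fully open they stand 13 mm farther back than shut.
Start: joints at [1.127, 0.615, -0.013, 1.423, 0.008, 1.103, -0.04], TCP at [0.264, -0.594, 0.242] pointing down, gripper open.
Joint ranges: [-3.12, 3.12], [-0.3, 2.06], [-1.34, 1.32], [0.26, 2.42], [-1.36, 4.5], [0.01, 1.98], [-2.84, 2.84]. Speed limits (rad/s): [2.79, 2.79, 3.14, 3.14, 3.14, 3.14, 3.14].

### API

Orientations are given as a unit quaternion [x, y, z, w].
In Python, from bench import * gives the robot as it stands.
- The arm moves only by the tool arm_command, never from a script. Its argument "moves" is a list that holds one entry, the list of rows, each a list of 7 numbers: the shift along the tool's x, y, z in mm, then the turn, a rotation vector about the tool's x, y, z in degrees, then the finger opening in mm, from 0 to 85.4. A call has 1 to 20 rows; each row is the pose to reach, as a shift and turn from the pose commanded when the call began, along the tool's axes at that moment; what a row does not reach only later rows make up. A row lasts 1/10 s, in which the tool goes at most 50 mm and 8.59 degrees, less where a joint would pass 70% of its speed; a pose out of reach is approached as far as the arm can. A call with a gripper value outside its range is refused whole. The fingers move at their own pace and stop on an object; "grip_force" is the grip in N (left out, the last holds). Time passes only in rows, so rows that repeat a pose let the fingers close. It gives the time, the measured TCP pose, the force and the opening at its end, in the units of the state.
- observe(): the state, without advancing time (a new reading comes with each control period).
- get_image(name): name is "scene" or "top" or "wrist"; returns the picture (384x512x3 uint8, red, green, blue); there is no depth.
- calibration(name): a dict with "fx", "fy", "cx", "cy" (pixels), "k1" (the pictures are not rectified: a ray, as slopes to the right and down, at radius r is drawn at 1 + k1 r^2 times it, then the intrinsics apply), "xyz" and "rotation" of the camera in the world; the wrist camera has in their place "mount" (4x4, takes a point from camera to tool coordinates, whose origin is the TCP and whose axes are the flange's). Camera axes: x right, y up, looking along -z (the intrinsics and any distortion apply to the point x, -y, -z); pixel columns grow to the right and rows downward; lengths in m; the calibration is good to about 2 mm. A picture is of the moment at which its call begins: read the wrist's pose just before it. calibration takes no time and is no camera call.
- sign_off(): hands the job in, once; it reports no verdict.
Trained networks look in the newest picture that a camera, given by its name, has taken for a name from the list of things; names that differ only in an ending like _2 or _b are one class to them, and where a whole thing is asked for, a point or a joint stands for the part that bears it (a point fixed in the world has none). Each returns a list of dicts, best first, with "confidence" (0 to 1); they miss things now and then, are a little off and sometimes report something else, mostly with a low value. They report only what shows in the picture. A call takes as long as a camera call. They do not tell look-alikes from the thing itself.
- recognise(camera, query): "position" ([x, y, z] in m, in world coordinates, good to about 4 mm: the middle of the surface that is visible of it).
- silhouettes(camera, query): "region" (384x512 bool, what is visible of it).
The state is a dict: "time_s": time; "q": joint angles; "qd": joint speeds; "effort": joint torques, N m; "tcp_pos": TCP position; "eef_rot": TCP orientation; "force": force on the tool from outside, world axes, zero at the start; "torque": the same for the moment, N m; "opening": finger opening in m.
Only numpy, scipy, OpenCV 4.12 (cv2) and the standard library are available. Lean on these libraries where they do the work, as an engineer would, in place of code of your own. Each camera call takes 0.05 s, during which the arm holds its last target. There are 200 camera calls.

### The job

Get the flat round steel disc ready for a thickness reading: with the carriage of the gauge stand still pulled out, set the disc down (do not drop it) flat on the crown of the domed anvil so that it stays balanced there, level and centred, when you let go. Then slide the carriage (it has a black handle) fully home against its stop, so that the disc ends up under the dial gauge, still balanced and level. Nothing may knock the gauge, and the square specimen, the tall specimen and the jar stay where they are.

Things in the scene. Friction and masses are not known exactly. Their poses are not given: they have to be found in the camera images.
- disc: the workpiece: a plain flat bare-steel disc, diameter 40 mm, 16 mm thick, about 155 g, lying on the bench among the other specimens; origin at the centre of its underside, z along its axis
- square: bystander: a bare-steel square specimen 36 x 36 mm, 16 mm thick, lying flat on the bench; origin at the centre of its underside
- tall: bystander: a bare-steel round specimen, diameter 40 mm like the disc but 36 mm tall, standing on the bench; origin at the centre of its underside
- jar: bystander: an amber glass jar, diameter 60 mm, 85 mm tall, standing on the bench; origin at the centre of its underside
- base: the fixed grey base plate of the gauge stand, 150 mm (x) by 430 mm (y) by 30 mm high; origin on the bench surface under the middle of the slideway. The carriage slides along its y axis. A column stands at its +y end
- carriage (a joint): position of the aluminium carriage on the base in m: 0 fully pulled out (loading), 0.150 fully home against the stop, where the anvil is straight under the gauge tip; it moves along the base's +y axis, needs about 2 to 3 N and stays where it is left. The carriage block is 104 x 104 mm, its top 60 mm above the bench
- anvil_top (a point): the crown (highest point) of the polished steel domed anvil in the middle of the carriage, 74 mm above the bench. The dome is a spherical cap of radius 50 mm that rises 14 mm above the carriage's flat top (69 mm across at its foot). Moves with the carriage; axes parallel to the base's
- handle (a point): grip point of the carriage's handle: an upright black square post 16 x 16 mm, its sides parallel to the base's axes, standing on a tongue of the carriage 100 mm from the anvil's crown on the base's -y side. The post's foot is 50 mm and its top 95 mm above the bench; this point is on its axis, 83 mm above the bench
- gauge: the fixed dial gauge with its column and arm on the base; origin and axes as the base's. The column (28 mm diameter) stands 190 mm from the origin towards +y and is 245 mm tall; an arm 20 mm deep (136 to 156 mm above the bench) reaches from it to the dial, 56 mm in diameter, 60 mm from the origin towards +y, its rim 156 to 212 mm above the bench
- gauge_tip (a point): lower end of the gauge's vertical spindle (5 mm diameter), 102 mm above the bench: 28 mm above the anvil's crown when the carriage is home, so 12 mm above the top of a disc lying on it
Things that resemble listed ones, but are neither listed nor needed, are in the scene too. What is shaped like the disc but orange or purple is not meant.

How it is judged:
On the way, in this order (a step that is already met when the one before it is completed fails the run):
1. the disc lies released, level and centred on the anvil's crown while the carriage is still pulled out (less than 60 mm in) (horizontal distance between disc and anvil_top below 0.009 m and angle between disc's own z axis and vertical below 0.15 rad and z of disc in the frame of anvil_top between -0.004 and 0.004 m and contact force between disc and the fingers below 0.05 N and linear speed of disc below 0.03 m/s and value of joint carriage below 0.06 m), for 0.3 s.
2. the carriage is fully home with the disc still on the anvil (value of joint carriage above 0.145 m and horizontal distance between disc and anvil_top below 0.009 m), for 0.2 s.
At the end, for the whole second after the job is handed in: the carriage is home (within 5 mm of its stop), and the disc rests on the anvil alone: its underside's centre within 9 mm of the crown seen from above and within 4 mm of it in height, tilted less than 0.15 rad (8.6 degrees), let go and at rest (under 30 mm/s and 0.5 rad/s) (all of step 2 and angular speed of disc below 0.5 rad/s and angle between disc's own z axis and vertical below 0.15 rad and z of disc in the frame of anvil_top between -0.004 and 0.004 m and contact force between disc and the fingers below 0.05 N and linear speed of disc below 0.03 m/s); the robot touches nothing.
It fails at once if the gauge is knocked (more than 2 N) by the disc, the robot or anything else (contact force between anything else and gauge above 2 N).
It fails at once if the disc is dropped: let go more than 8 mm above the anvil's crown (horizontal distance between disc and anvil_top below 0.03 m and z of disc in the frame of anvil_top above 0.008 m and contact force between disc and anything else below 0.02 N).
It fails at once if the square specimen is displaced by more than 20 mm (distance of square from where it was at the start of the episode above 0.02 m).
It fails at once if the tall specimen is displaced by more than 20 mm (distance of tall from where it was at the start of the episode above 0.02 m).
It fails at once if the jar is displaced by more than 20 mm (distance of jar from where it was at the start of the episode above 0.02 m).
It also fails if it takes over 58 s, if anything falls off the work surface, if the arm or the gripper's body presses on something with over 40 N, if the wrist force passes 120 N, or if a joint passes its speed limit or range.

## Working session

There is one attempt and no reset: what is moved stays moved. The work goes in short steps, Python scripts to look and compute and a tool call to move; the robot and the scene stay as the last step left them, time stands still between calls to the robot, and variables do not carry over. Pictures are saved under pics/ and viewed, on a budget of 10 in all, crops included, one or two more only if the job needs it, and the job is handed in when it is done.

Besides the shell and the picture viewer there is one more tool, called after ">>>" as name(argument=value, ...) on one line, values as JSON. arm_command: Moves the arm, as the interface text tells. Its arguments: {"type":"object","properties":{"moves":{"type":"array","items":{"type":"array","items":{"type":"array","items":{"type":"number"}}}},"grip_force":{"type":"number"}},"required":["moves"]}

```bash
mkdir -p pics
cat > h.py <<'E'
from bench import *
import numpy as np, cv2
from scipy.spatial.transform import Rotation as R
def cam(n):
    c=calibration(n)
    if 'mount' in c:
        o=observe(); M=np.array(c['mount']); r=R.from_quat(o['eef_rot']).as_matrix()
        return c, r@M[:3,3]+np.array(o['tcp_pos']), r@M[:3,:3]
    rot=np.array(c['rotation']); 
    if rot.size==4: rot=R.from_quat(rot.ravel()).as_matrix()
    return c,np.array(c['xyz']),rot
def back(n,u,v,z,C=None):
    c,p,r=C or cam(n)
    xd,yd=(u-c['cx'])/c['fx'],(v-c['cy'])/c['fy']; x,y=xd,yd
    for _ in range(20):
        s=1+c['k1']*(x*x+y*y); x,y=xd/s,yd/s
    d=r@np.array([x,-y,-1]); return p+d*(z-p[2])/d[2]
def proj(n,P,C=None):
    c,p,r=C or cam(n)
    q=r.T@(np.array(P,float)-p); x,y=q[0]/-q[2],-q[1]/-q[2]; s=1+c['k1']*(x*x+y*y)
    return np.array([c['fx']*x*s+c['cx'],c['fy']*y*s+c['cy']])
def save(n,f,box=None,k=1):
    im=get_image(n)
    if box: im=im[box[1]:box[3],box[0]:box[2]]
    cv2.imwrite('pics/'+f,cv2.cvtColor(cv2.resize(im,None,fx=k,fy=k,interpolation=cv2.INTER_CUBIC),cv2.COLOR_RGB2BGR)); return im
E
python3 - <<'E'
from h import *
a=save('scene','s0.png');b=save('top','t0.png')
cv2.imwrite('pics/both.png',cv2.cvtColor(cv2.resize(np.vstack([a,b]),None,fx=.78,fy=.78),cv2.COLOR_RGB2BGR))
o=observe();print(o['tcp_pos'],o['eef_rot'],o['opening'],o['time_s'])
for n in('scene','top'):
    print(n,cam(n))
    for q in('disc','square','tall','jar','carriage','handle','anvil_top','gauge','base'):
        for d in recognise(n,q)[:5]: print(n,q,np.round(d['position'],3),round(d['confidence'],2),np.round(proj(n,d['position'])))
E
```

```text
[ 0.26349415 -0.59346456  0.24125619] [ 9.78246824e-01  2.07441110e-01 -2.44410993e-04 -1.13031187e-03] 0.08543283957602167 0.1
scene ({'fx': 408.52504840106684, 'fy': 408.52504840106684, 'cx': 251.9853993701835, 'cy': 189.40464576688044, 'k1': -0.029098548656373107, 'xyz': array([1.26526534, 0.08335946, 0.94909181]), 'rotation': array([0.21061963, 0.27401872, 0.74095393, 0.57579544])}, array([1.26526534, 0.08335946, 0.94909181]), array([[-0.24819797, -0.73784835,  0.62767634],
       [ 0.96870323, -0.18674671,  0.16352285],
       [-0.00343857,  0.64861813,  0.76110623]]))
scene disc [ 0.461 -0.184  0.02 ] 0.61 [234. 176.]
scene disc [ 0.651 -0.232  0.035] 0.19 [198. 219.]
scene square [ 0.573 -0.332  0.016] 0.74 [175. 195.]
scene tall [ 0.65  -0.23   0.033] 0.81 [199. 219.]
scene jar [ 0.685 -0.362  0.058] 0.78 [148. 214.]
scene carriage [0.558 0.035 0.059] 0.6 [299. 206.]
scene handle [0.56  0.035 0.061] 0.66 [300. 206.]
scene anvil_top [0.557 0.034 0.06 ] 0.82 [299. 206.]
scene gauge [0.549 0.294 0.154] 0.74 [405. 200.]
scene base [0.555 0.165 0.027] 0.89 [345. 222.]
scene base [
[... 382 characters left out ...]
0.06015164],
       [-0.9992915 , -0.01616747, -0.03398691],
       [-0.03489448,  0.05962973,  0.99761048]]))
top disc [ 0.433 -0.336  0.013] 0.54 [378. 246.]
top disc [ 0.446 -0.259  0.014] 0.5 [345. 241.]
top disc [ 0.456 -0.18   0.018] 0.49 [310. 237.]
top square [ 0.564 -0.332  0.016] 0.49 [376. 189.]
top tall [ 0.643 -0.236  0.034] 0.63 [334. 154.]
top jar [ 0.665 -0.364  0.087] 0.87 [396. 140.]
top carriage [0.541 0.038 0.058] 0.79 [213. 201.]
top handle [0.544 0.036 0.06 ] 0.65 [213. 200.]
top anvil_top [0.54  0.034 0.057] 0.93 [214. 201.]
top anvil_top [ 0.64  -0.239  0.032] 0.53 [335. 156.]
top gauge [0.533 0.29  0.162] 0.78 [ 83. 205.]
top base [0.536 0.136 0.032] 0.58 [171. 204.]
```

View pics/t0.png

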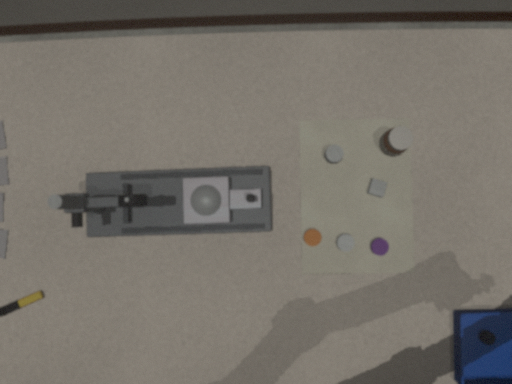

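View pics/s0.png

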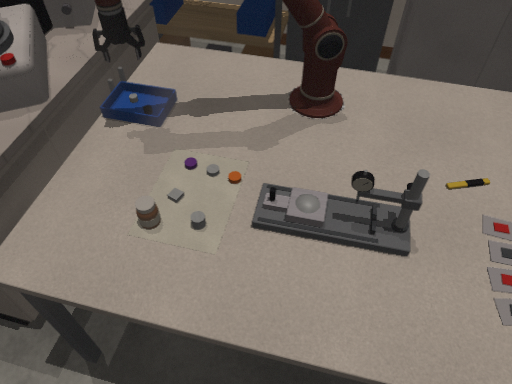

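Top view: three disc-shaped things at (312,237) orange, (345,241) bare grey and (379,246) purple, with the tall specimen at (334,154). The grey one at (345,241), scene (213,170), fits the description: bare steel and flat. Next I'll confirm it in a crop and measure from the silhouettes.

Run:
```python
from h import *
a=save('top','a.png',(290,130,420,270),4); b=save('scene','b.png',(130,145,260,240),4)
A=cv2.imread('pics/a.png');B=cv2.imread('pics/b.png');B=cv2.copyMakeBorder(B,0,A.shape[0]-B.shape[0],0,0,cv2.BORDER_CONSTANT)
cv2.imwrite('pics/ab.png',cv2.resize(np.hstack([A,B]),None,fx=.75,fy=.75))
H=dict(disc=.012,square=.013,tall=.025,anvil_top=.06,base=.03,gauge=.15,handle=.07)
for n in('top','scene'):
    C=cam(n)
    for q,z in H.items():
        for d in silhouettes(n,q)[:4]:
            m=d['region']; v,u=np.nonzero(m); r=cv2.minAreaRect(np.c_[u,v].astype(np.float32))
            print(n,q,round(d['confidence'],2),m.sum(),np.round([u.mean(),v.mean()],1),'bp',np.round(back(n,u.mean(),v.mean(),z,C),4)[:2],np.round(r[0],1),np.round(r[1],1),round(r[2],1))
    np.save('%s.npy'%n,get_image(n))
```

```text
top disc 0.67 281 [379.2 245.6] bp [ 0.4337 -0.3382] [379.5 245.5] [17. 19.] 90.0
top disc 0.65 244 [312.2 237.4] bp [ 0.4548 -0.1852] [312.  237.5] [17.7 16.3] 45.0
top disc 0.53 253 [345.3 242. ] bp [ 0.4431 -0.2608] [345.5 242. ] [17.7 16.3] 45.0
top square 0.76 241 [377.  188.3] bp [ 0.5652 -0.3364] [376.7 188.4] [15.9 15.8] 15.9
top tall 0.81 309 [333.4 154.3] bp [ 0.6442 -0.2365] [333.5 154.5] [19. 19.] 90.0
top anvil_top 0.56 2838 [214.8 199.7] bp [0.543  0.0323] [221.5 199.5] [47. 79.] 90.0
top base 0.81 12757 [171.8 201.7] bp [0.541  0.1353] [159.4 202.8] [ 67.5 222.7] 87.6
top gauge 0.71 1723 [ 92.6 203.8] bp [0.5349 0.2741] [ 97.5 209. ] [34. 99.] 90.0
top gauge 0.25 237 [376.8 187.6] bp [ 0.5589 -0.3052] [376.7 187.8] [15.8 15.8] 14.0
top handle 0.68 2845 [214.7 199.9] bp [0.5423 0.0313] [221.6 199.5] [46.8 78.9] 88.0
scene disc 0.64 116 [190.6 163.6] bp [ 0.4357 -0.3348] [190.5 163.5] [11. 11.] 90.0
scene disc 0.58 2013 [392.6 195.7] bp [0.4133 0.2944] [389.9 201.4] [63.7 79.1] 89.0
scene square 0.48 133 [175.9 194.8] bp [ 0.5694 -0.3326] [176.  194.5] [10.6 13.4] 45.0
scene tall 0.72 235 [198.2 220.1] bp [ 0.6492 -0.233 ] [198. 220.] [18. 14.] 90.0
scene anvil_top 0.92 1748 [298.3 205.3] bp [0.5566 0.031 ] [294.3 204.4] [62.8 34.6] 10.6
scene anvil_top 0.57 205 [198.5 220.3] bp [ 0.6731 -0.22  ] [198.5 220.5] [17. 13.] 90.0
scene base 0.89 8933 [343.1 213.9] bp [0.5321 0.1568] [339.7 198.5] [166.   89.3] 10.7
scene gauge 0.67 1783 [393.  195.7] bp [0.5385 0.2644] [389.4 201.9] [62.7 76.2] 89.0
scene handle 0.81 1693 [298.1 205.1] bp [0.5639 0.0309] [294.1 203.9] [62.1 34.4] 12.1
scene handle 0.38 115 [212.4 170. ] bp [ 0.4961 -0.2375] [212.5 170. ] [11.2 11.6] 63.4
```

View pics/ab.png

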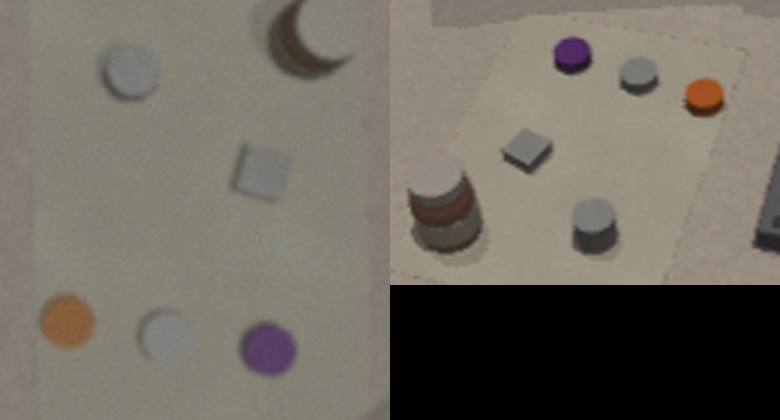

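```bash
cat >> h.py <<'E'
def move(xyz,jaw=None):
    "shift (mm) in tool axes and turn (deg about tool z, smallest half-turn) to put TCP at xyz, tool down, jaw axis at world angle jaw deg"
    o=observe(); r=R.from_quat(o['eef_rot']); m=r.as_matrix()
    s=m.T@(np.array(xyz)-o['tcp_pos'])*1000
    if jaw is None: return np.round(s,1)
    a=np.radians(jaw); best=None
    for k in(0,np.pi):
        y=np.array([np.cos(a+k),np.sin(a+k),0]); z=np.array([0,0,-1.]); T=np.c_[np.cross(y,z),y,z]
        rv=np.degrees(R.from_matrix(m.T@T).as_rotvec())
        if best is None or np.linalg.norm(rv)<np.linalg.norm(best): best=rv
    return np.round(s,1),np.round(best,2)
E
python3 - <<'E'
from h import *
print(np.round(calibration('wrist')['mount'],4).tolist(),{k:calibration('wrist')[k] for k in('fx','k1')})
print(move((.443,-.261,.22),-7.9))
E
```

```text
[[-0.0004, 0.9554, 0.2953, 0.0745], [1.0, 0.0007, -0.0008, 0.0008], [-0.001, 0.2953, -0.9554, -0.1317], [0.0, 0.0, 0.0, 1.0]] {'fx': 282.6073074106924, 'k1': -0.06769792923745885}
(array([ 299. , -231.7,   22.3]), array([-0.000e+00, -1.000e-02, -5.816e+01]))
```

>>> arm_command(moves=[[[75,-58,5,0,0,-14,85],[150,-116,10,0,0,-29,85],[225,-174,16,0,0,-44,85],[299,-232,22,0,0,-58.2,85],[299,-232,22,0,0,-58.2,85],[299,-232,22,0,0,-58.2,85],[299,-232,22,0,0,-58.2,85],[299,-232,22,0,0,-58.2,85],[299,-232,22,0,0,-58.2,85],[299,-232,22,0,0,-58.2,85],[299,-232,22,0,0,-58.2,85],[299,-232,22,0,0,-58.2,85],[299,-232,22,0,0,-58.2,85]]])

```text
time_s: 3.2
tcp_pos: [0.4422, -0.262, 0.2203]
eef_rot: [0.755, 0.656, -0.0, 0.0]
force: [0.1, 0.4, -0.5]
opening: 0.0855
```

Run:
```python
from h import *
C=cam('wrist');save('wrist','w1.png',k=1.2)
print(observe()['tcp_pos'],R.from_quat(observe()['eef_rot']).as_matrix().round(4).tolist())
for d in silhouettes('wrist','disc')[:4]:
    m=d['region'].astype(np.uint8); c=cv2.findContours(m,0,1)[0]; c=max(c,key=cv2.contourArea)
    v,u=np.nonzero(m);P=np.array([back('wrist',*p,.014,C)[:2] for p in c[:,0]]).astype(np.float32)
    print(d['confidence'],m.sum(),u.mean(),v.mean(),cv2.minEnclosingCircle(P),back('wrist',u.mean(),v.mean(),.013,C))
```

```text
[ 0.44237574 -0.26171473  0.2202875 ] [[0.1389, 0.9903, -0.0002], [0.9903, -0.1389, -0.0002], [-0.0003, -0.0001, -1.0]]
0.96 908 256.0671806167401 166.40198237885463 ((0.4413580596446991, -0.26109570264816284), 0.021373385563492775) [ 0.44144396 -0.26125124  0.013     ]
0.83 990 258.4040404040404 101.62727272727273 ((0.45492085814476013, -0.1860046535730362), 0.02064119093120098) [ 0.45479529 -0.18620264  0.013     ]
0.78 818 256.541564792176 224.43643031784842 ((0.43211981654167175, -0.3373747169971466), 0.02303891070187092) [ 0.43122301 -0.33776223  0.013     ]
```

View pics/w1.png

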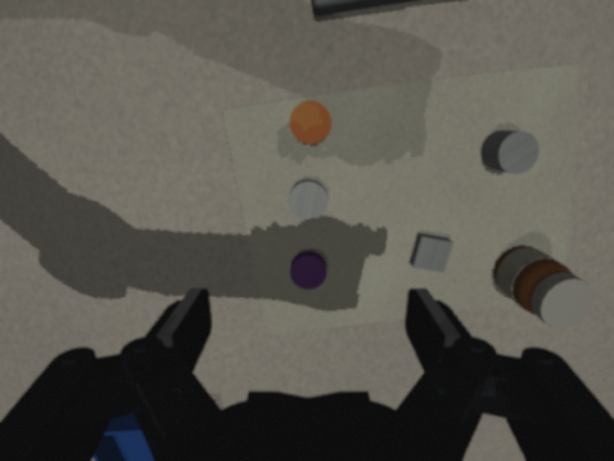

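The picture shows the grey disc at (308,199), orange at (310,122) and purple at (308,270). The jaws open across the row. The wrist fit of (0.4414,-0.2612) agrees with the top camera's value to 2 mm, so I'm descending with partly closed jaws.

```bash
python3 -c "
from h import *
print(move((.4414,-.2612,.1),-7.9),move((.4414,-.2612,.025),-7.9))"
```

```text
(array([ 1.000e-01, -1.100e+00,  1.203e+02]), array([-0.01,  0.01, -0.06])) (array([ 1.000e-01, -1.100e+00,  1.953e+02]), array([-0.01,  0.01, -0.06]))
```

>>> arm_command(moves=[[[0,-1,40,0,0,0,60],[0,-1,80,0,0,0,60],[0,-1,110,0,0,0,60],[0,-1,120,0,0,0,60],[0,-1,120,0,0,0,60],[0,-1,120,0,0,0,60]]])

```text
time_s: 3.9
tcp_pos: [0.4429, -0.261, 0.1014]
eef_rot: [0.754, 0.657, 0.0, 0.001]
force: [0.7, -0.6, 0.5]
opening: 0.0604
```

Run:
```python
from h import *
C=cam('wrist');save('wrist','w2.png',k=1.2)
print(observe()['tcp_pos'])
for d in silhouettes('wrist','disc')[:3]:
    m=d['region'].astype(np.uint8); v,u=np.nonzero(m)
    c=max(cv2.findContours(m,0,1)[0],key=cv2.contourArea);P=np.array([back('wrist',*p,.014,C)[:2] for p in c[:,0]]).astype(np.float32)
    print(d['confidence'],m.sum(),u.mean(),v.mean(),cv2.minEnclosingCircle(P),back('wrist',u.mean(),v.mean(),.013,C))
```

```text
[ 0.44310477 -0.26110548  0.10182905]
0.98 1951 255.20143516145566 197.87083546899026 ((0.4418766498565674, -0.2611597776412964), 0.02194858342409134) [ 0.44174211 -0.2608013   0.013     ]
0.95 1604 255.44763092269326 277.68952618453864 ((0.4310683310031891, -0.3364400565624237), 0.024248918518424034) [ 0.43134322 -0.33657364  0.013     ]
0.83 2460 258.38170731707316 100.65894308943089 ((0.45478975772857666, -0.1858179271221161), 0.020865218713879585) [ 0.45470732 -0.18532974  0.013     ]
```

View pics/w2.png

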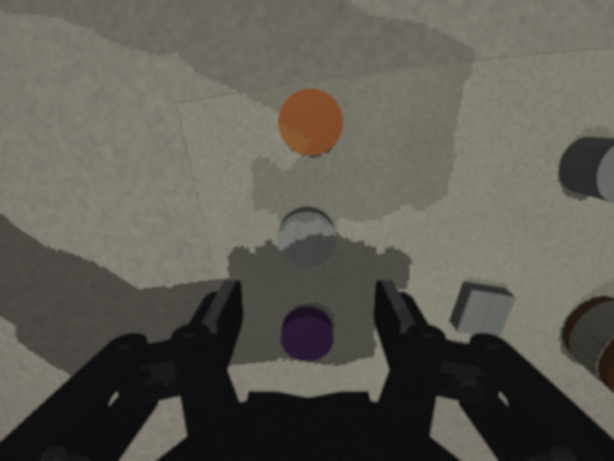

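The disc (307,237) sits centred between the jaws at the same spot. I'm descending the rest of the way, slowing at the end.

>>> arm_command(moves=[[[0,-1,30,0,0,0,60],[0,-1,60,0,0,0,60],[0,-1,72,0,0,0,60],[0,-1,76,0,0,0,60],[0,-1,80,0,0,0,60],[0,-1,83,0,0,0,60],[0,-1,85,0,0,0,60],[0,-1,85,0,0,0,60]]])

```text
time_s: 4.8
tcp_pos: [0.4411, -0.2605, 0.0157]
eef_rot: [0.754, 0.657, 0.0, 0.0]
force: [-0.2, -0.4, 0.1]
opening: 0.0602
```

>>> arm_command(moves=[[[0,0,0,0,0,0,50],[0,0,0,0,0,0,45],[0,0,0,0,0,0,42],[0,0,0,0,0,0,41],[0,0,0,0,0,0,36],[0,0,0,0,0,0,36],[0,0,0,0,0,0,36],[0,0,0,0,0,0,36],[0,0,0,0,0,0,36]]], grip_force=30)

```text
time_s: 5.7
tcp_pos: [0.4416, -0.2606, 0.0158]
eef_rot: [0.754, 0.657, 0.0, 0.001]
force: [0.8, -0.2, 5.9]
opening: 0.0384
```

>>> arm_command(moves=[[[0,0,-1,0,0,0,36],[0,0,-3,0,0,0,36],[0,0,-10,0,0,0,36],[0,0,-30,0,0,0,36],[0,0,-60,0,0,0,36],[0,0,-90,0,0,0,36],[0,0,-100,0,0,0,36],[0,0,-100,0,0,0,36],[0,0,-100,0,0,0,36]]])

```text
time_s: 6.6
tcp_pos: [0.4399, -0.2602, 0.1144]
eef_rot: [0.754, 0.657, -0.0, -0.001]
force: [-0.6, -0.0, -2.1]
opening: 0.038
```

Run:
```python
from h import *
im=get_image('wrist'); np.save('w3.npy',im)
im=cv2.resize(im[210:384,130:386],None,fx=3,fy=3,interpolation=2); im=np.clip(im.astype(float)*1.8,0,255).astype(np.uint8)
cv2.imwrite('pics/w3.png',im[:,:,::-1]); o=observe();print(o['opening'],o['force'],o['tcp_pos'])
for z in (-.02,-.01,0,.005,.011): print(z,[np.round(proj('wrist',np.array(o['tcp_pos'])+R.from_quat(o['eef_rot']).apply([x,0,z])),1) for x in(-.02,0,.02)])
```

```text
0.038604551473889095 [-0.10113622 -0.84721018 -1.99703911] [ 0.43972495 -0.25999308  0.11397283]
-0.02 [array([257.1, 309.1]), array([257.1, 273.6]), array([257.1, 234. ])]
-0.01 [array([257.1, 295.8]), array([257.1, 262. ]), array([257.1, 224.6])]
0 [array([257. , 284.1]), array([257. , 251.8]), array([257. , 216.5])]
0.005 [array([257. , 278.8]), array([257. , 247.2]), array([257. , 212.8])]
0.011 [array([257. , 272.7]), array([257., 242.]), array([257. , 208.7])]
```

View pics/w3.png

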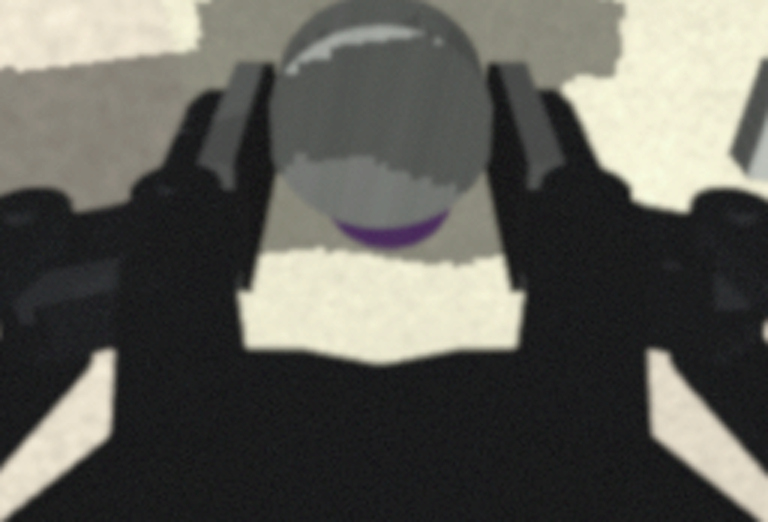

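The disc is held centred in the jaws: its top face spans crop rows 28–222 and columns 272–492, which puts its centre about 0.5 mm from the tool axis. It looks level. Next is a view of the anvil.

Run:
```python
from h import *
t=np.load('top.npy');b=cv2.cvtColor(t[150:250,170:290],cv2.COLOR_RGB2GRAY)
p=back('top',206,200,.07);h=back('top',250.5,197.5,.09);print(p,h,np.degrees(np.arctan2(*(p-h)[[1,0]])))
print(move((p[0],p[1]-.1,.21),0), move((.44,-.26,.21)))
```

```text
[0.54233711 0.05052846 0.07      ] [ 0.54552593 -0.04832234  0.09      ] 91.8476614411836
(array([222.7,  72.5, -96. ]), array([-0.17, -0.07, -7.87])) [  0.1  -0.  -96. ]
```

>>> arm_command(moves=[[[0,0,-40,0,0,0,36],[10,3,-75,0,0,-1,36],[45,15,-90,0,0,-3,36],[85,28,-96,0,0,-5,36],[125,41,-96,0,0,-6,36],[165,54,-96,0,0,-7,36],[200,66,-96,0,0,-7.8,36],[216,71,-96,0,0,-7.8,36],[222,72,-96,0,0,-7.8,36],[222,72,-96,0,0,-7.8,36],[222,72,-96,0,0,-7.8,36],[222,72,-96,0,0,-7.8,36]]])

```text
time_s: 7.85
tcp_pos: [0.5419, -0.0524, 0.2109]
eef_rot: [0.709, 0.706, -0.001, -0.0]
force: [0.4, -0.0, -2.3]
opening: 0.0385
```

Run:
```python
from h import *
C=cam('wrist');im=save('wrist','w4.png',k=1.5);np.save('w4.npy',im);np.savez('w4c.npz',p=C[1],r=C[2])
o=observe();print(o['tcp_pos'],o['opening'],o['force'])
for q,z in(('anvil_top',.065),('disc',.21)):
  for d in recognise('wrist',q)[:2]: print(q,d['confidence'],d['position'],proj('wrist',d['position'],C))
for P in((.5423,.0505,.074),(.5455,-.0483,.095)): print(proj('wrist',P,C))
```

```text
[ 0.54201771 -0.05221626  0.21109749] 0.038254879321671445 [-0.57902464 -0.51083118 -1.83162634]
anvil_top 0.92 [0.5403, 0.0401, 0.0561] [255.15727218  84.18182173]
disc 0.92 [0.5429, -0.0475, 0.2121] [259.32581776 244.57673342]
[257.21368742  70.59466055]
[261.18050002 183.95845762]
```

View pics/w4.png

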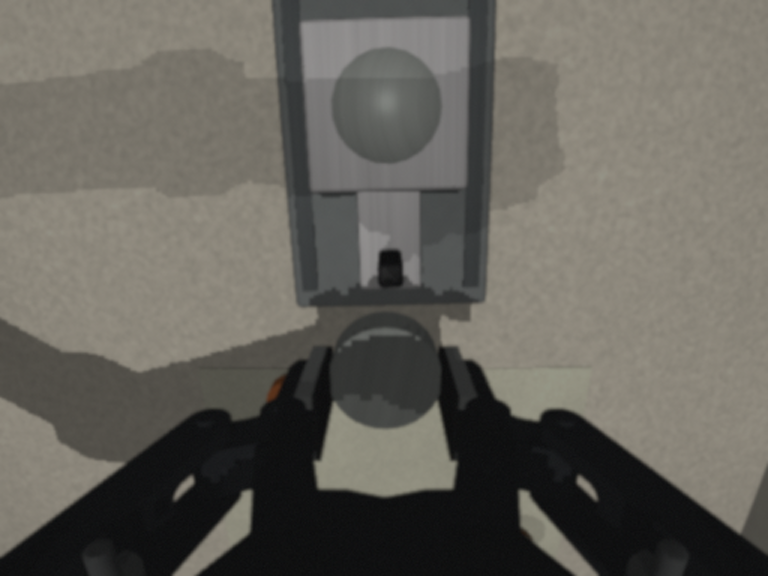

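View: carriage corners at (303,22), (469,17), (467,188) and (313,192), the dome foot circle spanning columns 332–441 and rows 47–163, and the handle at (390,268). The disc is held at (385,378). I'll back-project these.

Run:
```python
from h import *
C=cam('wrist')
b=lambda u,v,z: back('wrist',u/1.5,v/1.5,z,C)[:2]
K=np.array([b(*p,.06) for p in((303,22),(469,17),(467,188),(313,192))]);print(K.round(4),K.mean(0),[np.linalg.norm(K[i]-K[i-1]).round(4) for i in range(4)])
print('dome cols',b(332,105,.06),b(441,105,.06),'rows',b(386,47,.06),b(386,163,.06))
# edge based refinement of the dome: best circle on rectified z=.06 plane
im=np.load('w4.npy');g=cv2.GaussianBlur(cv2.cvtColor(im,cv2.COLOR_RGB2GRAY),(0,0),1).astype(np.float32)
a=np.linspace(0,2*np.pi,240,endpoint=False);best=[]
def ring(c,r,z=.06):
    P=np.array([proj('wrist',(c[0]+r*np.cos(t),c[1]+r*np.sin(t),z),C) for t in a[::4]]).astype(np.float32)
    return cv2.remap(g,P[:,0],P[:,1],1).ravel()
for dx in np.arange(-6,7,1.):
  for dy in np.arange(-6,7,1.):
    c=(.541+dx/1e3,.05+dy/1e3); best.append((np.median(ring(c,.0365)-ring(c,.0325)),c))
best.sort(reverse=True);print(best[:5])
h=b(390,283,.052);print('handle foot front',h,'top mid',b(390,254,.095))
# held disc: top-face at tcp height
o=observe();z=o['tcp_pos'][2]
for f in((331,375),(441,375),(385,330),(385,428)): print('disc',R.from_quat(o['eef_rot']).inv().apply(np.r_[b(*f,z),z]-o['tcp_pos']).round(4))
```

```text
[[4.931e-01 1.016e-01]
 [5.928e-01 1.041e-01]
 [5.959e-01 2.400e-03]
 [4.948e-01 1.000e-04]] [0.54414391 0.05206751] [np.float64(0.1015), np.float64(0.0997), np.float64(0.1017), np.float64(0.1011)]
dome cols [0.50914872 0.05379843] [0.57724657 0.05357406] rows [0.54297925 0.0870409 ] [0.54278484 0.01830731]
[(np.float32(29.470703), (np.float64(0.543), np.float64(0.053000000000000005))), (np.float32(28.775879), (np.float64(0.542), np.float64(0.053000000000000005))), (np.float32(28.114746), (np.float64(0.543), np.float64(0.052000000000000005))), (np.float32(28.080078), (np.float64(0.544), np.float64(0.053000000000000005))), (np.float32(27.046875), (np.float64(0.542), np.float64(0.052000000000000005)))]
handle foot front [ 0.54544501 -0.06489112] top mid [ 0.54495799 -0.03381995]
disc [ 0.0011 -0.0192  0.    ]
disc [ 0.0011  0.0192 -0.    ]
disc [ 0.0181 -0.0003 -0.    ]
disc [-0.0208 -0.0004  0.    ]
```

Anvil crown is about (0.543, 0.0525), with the disc centre at tool x ≈ -1.3 mm. I'll hover above the crown and check with the cameras.

>>> arm_command(moves=[[[25,0,0,0,0,0,36],[60,0,0,0,0,0,36],[90,1,15,0,0,0,36],[104,1,45,0,0,0,36],[106,1,75,0,0,0,36],[106,1,90,0,0,0,36],[106,1,96,0,0,0,36],[106,1,96,0,0,0,36],[106,1,96,0,0,0,36],[106,1,96,0,0,0,36]]])

```text
time_s: 9.0
tcp_pos: [0.5446, 0.0556, 0.1166]
eef_rot: [0.708, 0.707, 0.001, 0.001]
force: [-0.6, 0.6, -1.5]
opening: 0.0384
```

Run:
```python
from h import *
o=observe();print(o['tcp_pos'],R.from_quat(o['eef_rot']).as_matrix().round(4)[:,2],o['q'][6])
w=get_image('wrist');s=get_image('scene')
a=cv2.resize(w[40:300,120:392],None,fx=1.6,fy=1.6,interpolation=2)
b=cv2.resize(s[170:240,260:340],None,fx=4.2,fy=4.2,interpolation=2);b=cv2.copyMakeBorder(b,0,a.shape[0]-b.shape[0],0,0,0)
cv2.imwrite('pics/w5.png',np.clip(np.hstack([a,b])[:,:,::-1]*1.4,0,255)); np.save('w5.npy',w);np.save('s5.npy',s)
C=cam('wrist')
K=np.array([proj('wrist',(.543+x,.0525+y,.06),C) for x,y in((-.052,-.052),(-.052,.052),(.052,.052),(.052,-.052))]);print(((K-[120,40])*1.6).round(0))
S=cam('scene')
for x,y in((-.052,-.052),(-.052,.052),(.052,.052),(.052,-.052)): print(((proj('scene',(.543+x,.0525+y,.06),S)-[260,170])*4.2+[435,0]).round(0))
```

```text
[0.54461234 0.05556532 0.11655379] [ 2.6e-03  4.0e-04 -1.0e+00] -0.4294966466923172
[[110. 381.]
 [ 91. 166.]
 [341. 166.]
 [323. 381.]]
[569.  67.]
[720.  95.]
[699. 216.]
[539. 184.][ WARN:0@0.608] global loadsave.cpp:1063 imwrite_ Unsupported depth image for selected encoder is fallbacked to CV_8U.
```

View pics/w5.png

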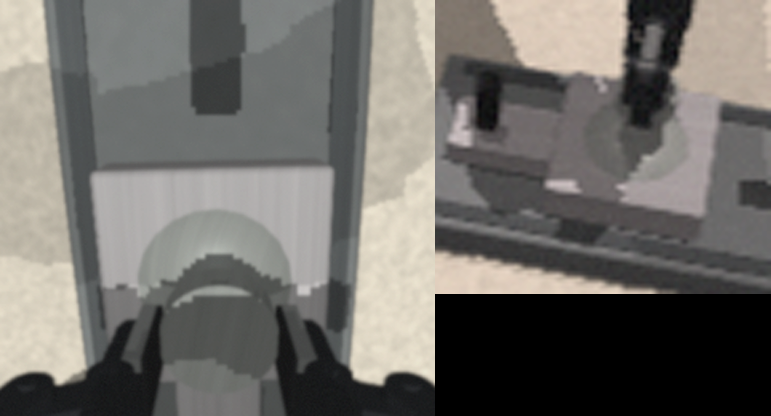

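Run:
```python
from h import *
C=cam('wrist');b=lambda u,v,z: back('wrist',u/1.6+120,v/1.6+40,z,C)[:2].round(4)
print('carriage far edge',b(92,170,.06),b(333,164,.06))
print('dome far',b(216,210,.06)-[0,.0345],'sides',b(138,275,.06),b(291,275,.06))
o=[observe()['tcp_pos'].round(5) for _ in range(3)];print(o)
z=o[0][2]
print('disc sides',b(160,340,z),b(279,340,z),'far',b(218,287,z),'near',b(218,392,z))
for _ in range(4):
    get_image('top'); print(observe()['tcp_pos'].round(4))
```

```text
carriage far edge [0.4913 0.103 ] [0.5918 0.1053]
dome far [0.543  0.0512] sides [0.5081 0.0561] [0.5764 0.0559]
[array([0.54433, 0.05557, 0.11632]), array([0.54433, 0.05557, 0.11632]), array([0.54433, 0.05557, 0.11632])]
disc sides [0.5247 0.0552] [0.5638 0.0551] far [0.5438 0.074 ] near [0.5437 0.035 ]
[0.5442 0.0556 0.1162]
[0.544  0.0556 0.116 ]
[0.5439 0.0557 0.1158]
[0.5438 0.0557 0.1157]
```

>>> arm_command(moves=[[[-1,-0.5,5,0,0,0,36],[-2.5,-1,12,0,0,0,36],[-2.5,-1,18,0,0,0,36],[-2.5,-1,21,0,0,0,36],[-2.5,-1,22,0,0,0,36],[-2.5,-1,22,0,0,0,36],[-2.5,-1,22,0,0,0,36],[-2.5,-1,22,0,0,0,36],[-2.5,-1,22,0,0,0,36],[-2.5,-1,22,0,0,0,36]]])

```text
time_s: 10.3
tcp_pos: [0.5428, 0.0532, 0.0935]
eef_rot: [0.707, 0.707, 0.0, 0.0]
force: [-0.2, 0.3, -1.8]
opening: 0.0384
```

Run:
```python
from h import *
w=get_image('wrist');C=cam('wrist');s=get_image('scene');o=observe();print(o['tcp_pos'],o['force'])
a=cv2.resize(w[90:300,140:372],None,fx=2.2,fy=2.2,interpolation=2)
b=cv2.resize(s[170:240,280:340],None,fx=4.6,fy=4.6,interpolation=2);b=cv2.copyMakeBorder(b,0,a.shape[0]-b.shape[0],0,0,0)
cv2.imwrite('pics/w6.png',cv2.convertScaleAbs(np.hstack([a,b])[:,:,::-1],alpha=1.5)); np.savez('w6.npz',p=C[1],r=C[2])
```

```text
[0.54273366 0.05314812 0.09342789] [ 1.28796846  0.10776177 -1.46378649]
```

View pics/w6.png

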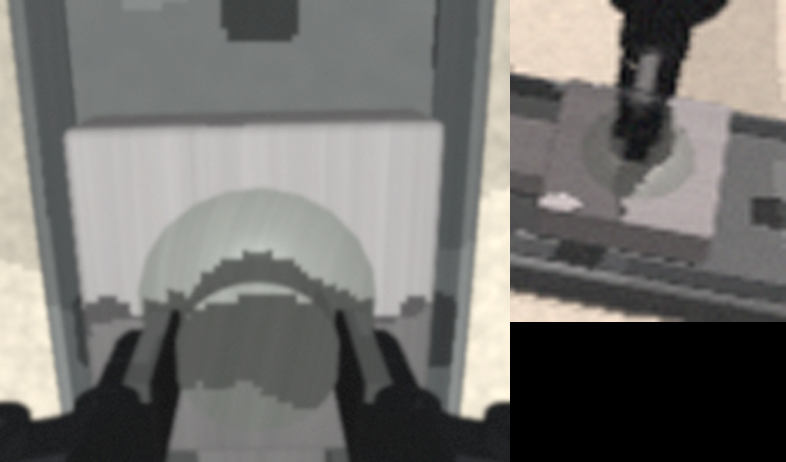

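Run:
```python
from h import *
C=cam('wrist');b=lambda u,v,z: back('wrist',u/2.2+140,v/2.2+90,z,C)[:2].round(4)
print('edge mid',(b(66,131,.06)+b(442,124,.06))/2,'dome far',b(257,188,.06)-[0,.0345],'sides',b(140,290,.06),b(375,290,.06))
z=observe()['tcp_pos'][2];print('disc',b(176,350,z),b(338,350,z),b(257,283,z),b(257,432,z))
```

```text
edge mid [0.5417  0.10275] dome far [0.5425 0.0515] sides [0.5087 0.0558] [0.5766 0.0557]
disc [0.5232 0.0548] [0.5617 0.0547] [0.5425 0.072 ] [0.5424 0.0317]
```

Disc centre (0.5425, 0.0519) against crown (0.5426, 0.0513): aligned within 1 mm. I'm lowering gently to contact.

>>> arm_command(moves=[[[-0.5,0,1,0,0,0,36],[-0.5,0,2,0,0,0,36],[-0.5,0,2.5,0,0,0,36],[-0.5,0,3,0,0,0,36],[-0.5,0,3,0,0,0,36],[-0.5,0,3,0,0,0,36]]])

```text
time_s: 11.0
tcp_pos: [0.5427, 0.0527, 0.0903]
eef_rot: [0.707, 0.707, 0.0, -0.0]
force: [0.3, 1.0, -1.8]
opening: 0.0383
```

>>> arm_command(moves=[[[0,0,0.5,0,0,0,36],[0,0,0.5,0,0,0,36],[0,0,0.8,0,0,0,36],[0,0,0.8,0,0,0,36]]])

```text
time_s: 11.4
tcp_pos: [0.5428, 0.0527, 0.0898]
eef_rot: [0.707, 0.707, 0.0, 0.0]
force: [0.2, -0.7, 0.7]
opening: 0.0384
```

>>> arm_command(moves=[[[0,0,0.3,0,0,0,36],[0,0,0.3,0,0,0,36],[0,0,0.3,0,0,0,36]]])

```text
time_s: 11.7
tcp_pos: [0.5428, 0.0527, 0.0897]
eef_rot: [0.707, 0.707, 0.0, 0.0]
force: [-1.5, 0.1, 6.0]
opening: 0.0386
```

Contact is firm (6 N). I'll ease off slightly and open.

>>> arm_command(moves=[[[0,0,-0.2,0,0,0,36],[0,0,-0.2,0,0,0,36],[0,0,-0.2,0,0,0,39],[0,0,-0.2,0,0,0,40],[0,0,-0.2,0,0,0,41],[0,0,-0.2,0,0,0,43],[0,0,-0.2,0,0,0,46],[0,0,-0.2,0,0,0,50],[0,0,-0.2,0,0,0,55],[0,0,-0.2,0,0,0,60],[0,0,-0.2,0,0,0,60],[0,0,-0.2,0,0,0,60]]])

```text
time_s: 12.9
tcp_pos: [0.5427, 0.0527, 0.0895]
eef_rot: [0.707, 0.707, 0.0, -0.0]
force: [-0.9, -0.3, 0.0]
opening: 0.0599
```

Run:
```python
from h import *
w=get_image('wrist');o=observe();print(o['tcp_pos'],o['force'],o['opening'])
a=cv2.resize(w[90:300,140:372],None,fx=2.2,fy=2.2,interpolation=2)
s=get_image('scene');b=cv2.resize(s[170:240,280:340],None,fx=4.6,fy=4.6,interpolation=2);b=cv2.copyMakeBorder(b,0,a.shape[0]-b.shape[0],0,0,0)
cv2.imwrite('pics/w7.png',cv2.convertScaleAbs(np.hstack([a,b])[:,:,::-1],alpha=1.5))
```

```text
[0.54270562 0.05266711 0.08945851] [-0.1820605  -0.16707783  0.8543541 ] 0.05980728414403941
```

View pics/w7.png

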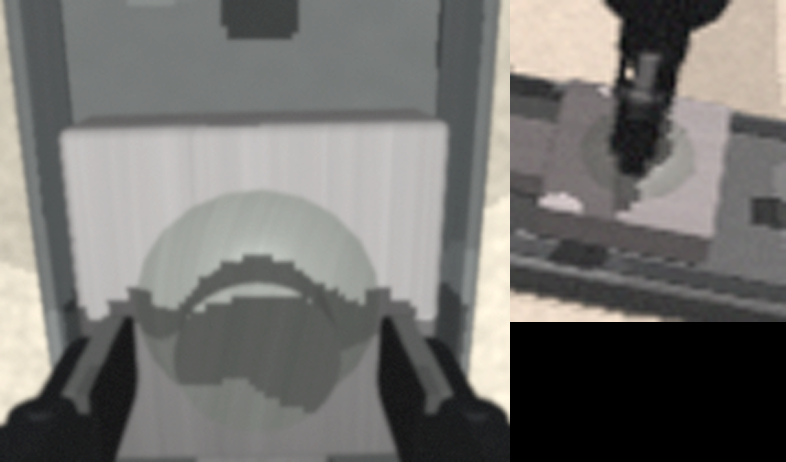

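The disc stays balanced when released: its columns 177–341 are concentric with the dome's 139–377, and no tilt is visible. I'm retracting straight up.

>>> arm_command(moves=[[[0,0,-2,0,0,0,64],[0,0,-6,0,0,0,68],[0,0,-14,0,0,0,70],[0,0,-30,0,0,0,70],[0,0,-60,0,0,0,70],[0,0,-95,0,0,0,70],[0,0,-120,0,0,0,70],[0,0,-120,0,0,0,70]]])

```text
time_s: 13.8
tcp_pos: [0.5452, 0.0535, 0.2141]
eef_rot: [0.707, 0.707, 0.004, 0.003]
force: [0.9, 0.8, 0.4]
opening: 0.0699
```

Run:
```python
from h import *
print(observe()['q'],move((.5455,-.0485,.2),91.5))
```

```text
[ 0.11320771  0.5062366  -0.37866017  1.76072139  0.23017721  0.90856058
 -0.3640832 ] (array([-102. ,    0.3,   13.9]), array([ 0.36, -0.48, 88.44]))
```

>>> arm_command(moves=[[[-30,0,0,0,0,5,60],[-65,0,5,0,0,13,50],[-95,0,10,0,0,21,40],[-102,0,14,0,0,29,40],[-102,0,14,0,0,37,40],[-102,0,14,0,0,45,40],[-102,0,14,0,0,53,40],[-102,0,14,0,0,61,40],[-102,0,14,0,0,69,40],[-102,0,14,0,0,77,40],[-102,0,14,0.2,-0.2,85,40],[-102,0,14,0.4,-0.5,88.4,40],[-102,0,14,0.4,-0.5,88.4,40],[-102,0,14,0.4,-0.5,88.4,40],[-102,0,14,0.4,-0.5,88.4,40]]])

```text
time_s: 15.3
tcp_pos: [0.5423, -0.0493, 0.1953]
eef_rot: [1.0, 0.014, -0.005, 0.0]
force: [0.4, 0.2, -0.4]
opening: 0.0401
```

Run:
```python
from h import *
w=get_image('wrist');C=cam('wrist');o=observe();print(o['tcp_pos'],o['eef_rot'],o['q'][6])
cv2.imwrite('pics/w8.png',cv2.convertScaleAbs(cv2.resize(w,None,fx=1.4,fy=1.4,interpolation=2)[:,:,::-1],alpha=1.5))
for P in((.5455,-.0485,.095),(.5427,.0515,.09)):print(proj('wrist',P,C)*1.4)
print(move((.5455,-.0485,.08),91.5))
```

```text
[ 0.54239769 -0.04940343  0.19534476] [ 9.99892473e-01  1.37260619e-02 -5.14248102e-03  4.39260961e-04] -1.455892369658616
[355.71822473 265.99170089]
[197.51761558 263.86462451]
(array([  4.3,  -0.9, 115.3]), array([0.04, 0.59, 0.07]))
```

View pics/w8.png

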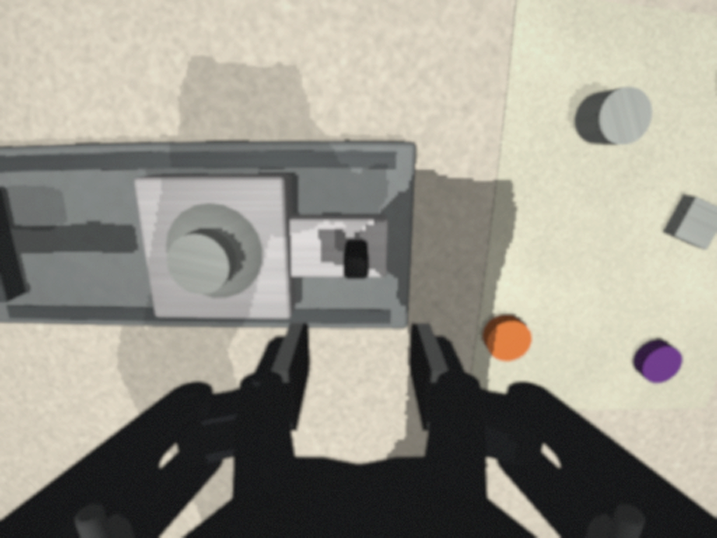

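The handle top is at (356,268), predicted (356,266); the disc is at (198,264) as predicted, still balanced. I'm descending onto the handle and gripping it.

>>> arm_command(moves=[[[2,-1,30,0,0.6,0,40],[4,-1,65,0,0.6,0,40],[4,-1,90,0,0.6,0,40],[4,-1,105,0,0.6,0,40],[4,-1,111,0,0.6,0,40],[4,-1,114,0,0.6,0,40],[4,-1,114,0,0.6,0,40],[4,-1,114,0,0.6,0,40]]])

```text
time_s: 16.15
tcp_pos: [0.5461, -0.0485, 0.0823]
eef_rot: [1.0, 0.013, 0.001, 0.001]
force: [0.4, -0.6, 0.8]
opening: 0.0399
```

>>> arm_command(moves=[[[0,0,0,0,0,0,34],[0,0,0,0,0,0,29],[0,0,0,0,0,0,25],[0,0,0,0,0,0,22],[0,0,0,0,0,0,20],[0,0,0,0,0,0,18.5],[0,0,0,0,0,0,17.5],[0,0,0,0,0,0,16.5],[0,0,0,0,0,0,15.5],[0,0,0,0,0,0,14],[0,0,0,0,0,0,13],[0,0,0,0,0,0,13]]], grip_force=25)

```text
time_s: 17.35
tcp_pos: [0.5454, -0.0481, 0.0815]
eef_rot: [1.0, 0.013, 0.0, 0.0]
force: [0.3, 2.5, 1.4]
opening: 0.0156
```

Run:
```python
from h import *
o=observe();m=R.from_quat(o['eef_rot']).as_matrix();print(o['tcp_pos'],m.round(4).tolist(),o['force'])
d=np.array([-np.sin(np.radians(1.5)),np.cos(np.radians(1.5)),0]);print(m.T@d*150)
P=o['tcp_pos']+d*.1
for n in('top','scene'):
  for q in recognise(n,'disc'): print(n,q['confidence'],np.round(q['position'],3),proj(n,q['position']).round())
```

```text
[ 0.54544914 -0.04810282  0.0815132 ] [[0.9996, 0.0269, 0.0006], [0.0269, -0.9996, -0.0006], [0.0005, 0.0006, -1.0]] [0.30980532 2.53758358 1.35311239]
[ 1.13995456e-01 -1.49999931e+02 -8.69222933e-02]
top 0.63 [ 0.432 -0.34   0.015] [380. 246.]
top 0.53 [ 0.458 -0.181  0.016] [311. 236.]
scene 0.53 [ 0.44  -0.334  0.018] [190. 163.]
scene 0.41 [ 0.462 -0.181  0.018] [234. 177.]
```

Gripped (opening 15.6 mm). I'm sliding the carriage with a smooth ramp.

>>> arm_command(moves=[[[0,-0.5,0,0,0,0,13],[0,-1.5,0,0,0,0,13],[0,-3,0,0,0,0,13],[0,-5,0,0,0,0,13],[0,-7.5,0,0,0,0,13],[0,-10.5,0,0,0,0,13],[0,-14,0,0,0,0,13],[0,-18,0,0,0,0,13],[0,-22,0,0,0,0,13],[0,-26,0,0,0,0,13],[0,-30,0,0,0,0,13],[0,-34,0,0,0,0,13],[0,-38,0,0,0,0,13],[0,-42,0,0,0,0,13],[0,-45.5,0,0,0,0,13],[0,-48,0,0,0,0,13],[0,-49.5,0,0,0,0,13],[0,-50,0,0,0,0,13],[0,-50,0,0,0,0,13],[0,-50,0,0,0,0,13]]])

```text
time_s: 19.45
tcp_pos: [0.5444, 0.0019, 0.0815]
eef_rot: [1.0, 0.013, 0.001, 0.0]
force: [0.3, -1.8, 5.2]
opening: 0.0151
```

Run:
```python
from h import *
w=get_image('wrist');s=get_image('scene');o=observe();print(o['tcp_pos'],o['force'])
a=cv2.resize(w[60:320],None,fx=.95,fy=1.15,interpolation=2);b=cv2.resize(s[140:250,250:430],None,fx=1.6,fy=1.6,interpolation=2);b=cv2.copyMakeBorder(b,0,a.shape[0]-b.shape[0],0,0,0)
cv2.imwrite('pics/w9.png',cv2.convertScaleAbs(np.hstack([a,b])[:,:,::-1],alpha=1.4))
```

```text
[0.54439736 0.0019099  0.08149372] [ 0.05722486 -0.82693008  4.25673244]
```

View pics/w9.png

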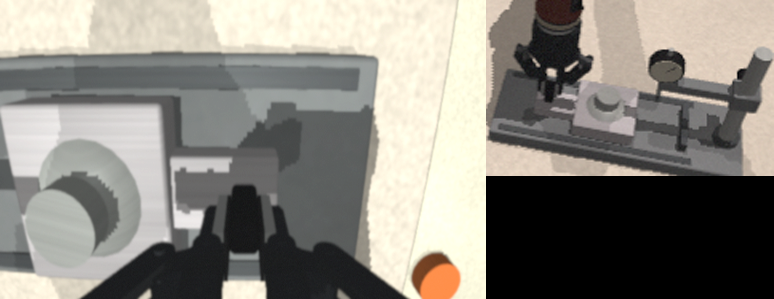

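The disc at left (60,228) and right (606,105) is still level and balanced, the carriage has moved about 50 mm, and the path to the gauge is clear. I'm continuing.

>>> arm_command(moves=[[[0,-0.5,0,0,0,0,13],[0,-2,0,0,0,0,13],[0,-4.5,0,0,0,0,13],[0,-8,0,0,0,0,13],[0,-12,0,0,0,0,13],[0,-16.5,0,0,0,0,13],[0,-21,0,0,0,0,13],[0,-25.5,0,0,0,0,13],[0,-30,0,0,0,0,13],[0,-34.5,0,0,0,0,13],[0,-39,0,0,0,0,13],[0,-43.5,0,0,0,0,13],[0,-48,0,0,0,0,13],[0,-52.5,0,0,0,0,13],[0,-57,0,0,0,0,13],[0,-61.5,0,0,0,0,13],[0,-66,0,0,0,0,13],[0,-70,0,0,0,0,13],[0,-73.5,0,0,0,0,13],[0,-76,0,0,0,0,13]]])

```text
time_s: 21.55
tcp_pos: [0.5427, 0.0781, 0.0815]
eef_rot: [1.0, 0.014, 0.001, 0.0]
force: [3.9, -1.1, 4.3]
opening: 0.0157
```

>>> arm_command(moves=[[[0,-2,0,0,0,0,13],[0,-4,0,0,0,0,13],[0,-6,0,0,0,0,13],[0,-8,0,0,0,0,13],[0,-10,0,0,0,0,13],[0,-12,0,0,0,0,13],[0,-14,0,0,0,0,13],[0,-15.5,0,0,0,0,13],[0,-17,0,0,0,0,13],[0,-18,0,0,0,0,13],[0,-19,0,0,0,0,13],[0,-20,0,0,0,0,13],[0,-20,0,0,0,0,13],[0,-20,0,0,0,0,13]]])

```text
time_s: 22.95
tcp_pos: [0.5427, 0.0803, 0.0815]
eef_rot: [1.0, 0.007, 0.0, 0.011]
force: [5.4, -26.7, 7.3]
opening: 0.0156
```

The stop came at y=0.080, 128 mm of travel, with 27 N. I'll relax the push and look.

>>> arm_command(moves=[[[0,8,0,0,0,0,13],[0,15,0,0,0,0,13],[0,17,0,0,0,0,13],[0,17,0,0,0,0,13]]])

```text
time_s: 23.35
tcp_pos: [0.5427, 0.0799, 0.0814]
eef_rot: [1.0, 0.013, 0.001, 0.001]
force: [4.0, -3.7, 4.8]
opening: 0.0153
```

Run:
```python
from h import *
o=observe();print(o['tcp_pos'],o['force'])
t=get_image('top');s=get_image('scene')
b=cv2.resize(s[150:255,280:435],None,fx=4.6,fy=4.6,interpolation=2);a=cv2.resize(t[160:245,45:290],None,fx=2.9,fy=2.9,interpolation=2)
a=a[:110] if 0 else a
w=max(a.shape[1],b.shape[1]);f=lambda i:cv2.copyMakeBorder(i,0,0,0,w-i.shape[1],0)
v=np.vstack([f(b),f(a)]);v=cv2.resize(v,None,fx=.8,fy=.8);print(v.shape)
cv2.imwrite('pics/w10.png',cv2.convertScaleAbs(v[:,:,::-1],alpha=1.6))
```

```text
[0.54268627 0.07994767 0.08143318] [ 4.00442196 -3.68027494  4.82521467]
(583, 570, 3)
```

View pics/w10.png

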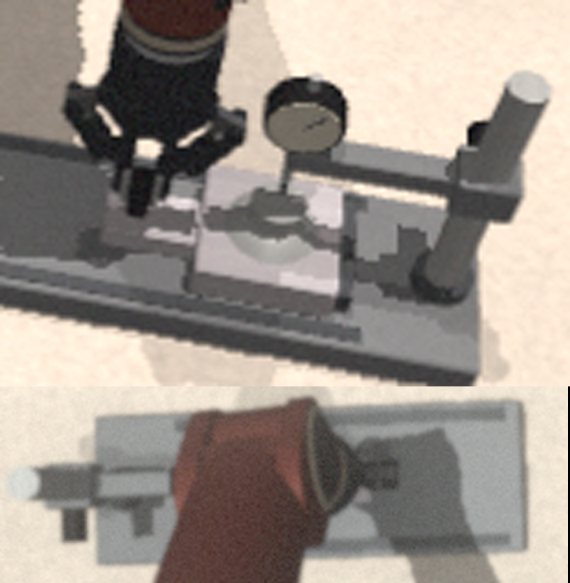

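Run:
```python
from h import *
f=lambda u,v,z:back('scene',u/3.68+280,v/3.68+150,z)
print('tip',f(284,194,.102),'column top',f(530,92,.245),'disc top',f(278,207,.09),'col foot',f(440,285,.03))
print('carriage top corners',f(342,298,.06),f(195,275,.06),f(345,200,.06))
o=observe();print('expected anvil',o['tcp_pos'][:2]+np.array([-.0026,.1]))
g=lambda u,v,z:back('top',u/2.32+45,v/2.32+160-386/2.32,z)
print('base corners top',g(97,416,.03),g(98,563,.03),g(523,401,.03),g(526,549,.03))
```

```text
tip [0.54315916 0.1834001  0.102     ] column top [0.54276954 0.31179607 0.245     ] disc top [0.54617885 0.18162816 0.09      ] col foot [0.54080474 0.31264909 0.03      ]
carriage top corners [0.59326858 0.23702085 0.06      ] [0.59887141 0.13225916 0.06      ] [0.50189522 0.2336157  0.06      ]
expected anvil [0.54012162 0.17994006]
base corners top [0.6110192  0.33625338 0.03      ] [0.46370185 0.3342894  0.03      ] [ 0.61804012 -0.09191657  0.03      ] [ 0.4730348  -0.09254804  0.03      ]
```

The tip fits at (0.543, 0.183) and the base midpoint at y=0.1215, which gives a home anvil at y≈0.1815. The expected anvil is at 0.180, so within measurement error this is the stop: the carriage had started about 20 mm in. I'm releasing and retreating up and away.

>>> arm_command(moves=[[[0,0,0,0,0,0,15],[0,0,0,0,0,0,17],[0,0,0,0,0,0,20],[0,0,0,0,0,0,25],[0,0,0,0,0,0,30],[0,0,0,0,0,0,34],[0,0,0,0,0,0,34],[0,0,-5,0,0,0,34],[0,0,-20,0,0,0,34],[0,5,-40,0,0,0,34],[0,25,-70,0,0,0,34],[0,60,-100,0,0,0,34],[0,100,-120,0,0,0,34],[0,140,-130,0,0,0,34],[0,160,-130,0,0,0,34],[0,170,-130,0,0,0,34],[0,170,-130,0,0,0,34],[0,170,-130,0,0,0,34]]])

```text
time_s: 25.25
tcp_pos: [0.5463, -0.0872, 0.2111]
eef_rot: [1.0, 0.015, -0.0, -0.0]
force: [0.8, 0.5, -0.3]
opening: 0.034
```

Run:
```python
from h import *
o=observe();print(o['tcp_pos'],o['force'])
t=get_image('top');s=get_image('scene')
b=cv2.resize(s[150:255,280:435],None,fx=4.6,fy=4.6,interpolation=2);a=cv2.resize(t[160:245,45:290],None,fx=2.9,fy=2.9,interpolation=2)
w=max(a.shape[1],b.shape[1]);f=lambda i:cv2.copyMakeBorder(i,0,0,0,w-i.shape[1],0)
v=cv2.resize(np.vstack([f(b),f(a)]),None,fx=.8,fy=.8)
cv2.imwrite('pics/w11.png',cv2.convertScaleAbs(v[:,:,::-1],alpha=1.6))
for q in('square','tall','jar'): print(q,[(np.round(d['position'],3),d['confidence']) for d in recognise('top',q)[:1]])
```

```text
[ 0.54632079 -0.08724418  0.2110533 ] [ 0.81057556  0.49346785 -0.31351259]
square [(array([ 0.564, -0.335,  0.017]), 0.68)]
tall [(array([ 0.641, -0.239,  0.033]), 0.83)]
jar [(array([ 0.667, -0.365,  0.087]), 0.86)]
```

View pics/w11.png

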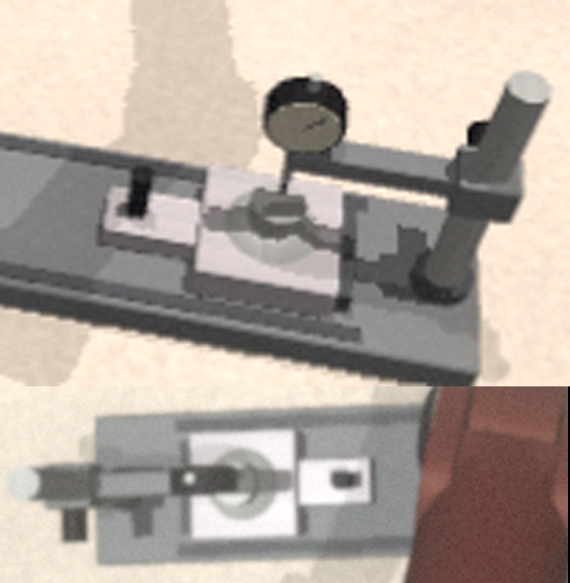

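The disc at (278,205) sits level on the dome, directly under the spindle tip. The carriage's far edge meets the black stop at (345,300), and the handle is free. One last numeric check of the carriage position against the base.

Run:
```python
from h import *
g=lambda u,v,z:back('top',u/2.32+45,v/2.32+160-386/2.32,z)[:2]
K=np.array([g(*p,.06) for p in((190,430),(298,430),(298,537),(190,537))]);print('carriage centre',K.mean(0),'home expected y ~.1815 (base mid .1215+.060)')
t0=np.load('top.npy')
print('handle top',g(347,480,.09),'-> anvil y',g(347,480,.09)[1]+.1)
```

```text
carriage centre [0.54015385 0.17784816] home expected y ~.1815 (base mid .1215+.060)
handle top [0.54086338 0.07244138] -> anvil y 0.17244137779168
```

The top-camera check reads 2–4 mm short of home (shadow edges blur it). I'll test directly whether the carriage moved between the pressed-home picture and now.

Run:
```python
from h import *
a=cv2.imread('pics/w10.png',0).astype(np.float32);b=cv2.imread('pics/w11.png',0).astype(np.float32)
for n,(x0,y0,x1,y1) in dict(carriage=(180,230,355,312),base=(360,250,480,385)).items():
    print(n,cv2.phaseCorrelate(a[y0:y1,x0:x1].copy(),b[y0:y1,x0:x1].copy(),cv2.createHanningWindow((x1-x0,y1-y0),cv2.CV_32F)))
s=get_image('scene');C=cam('scene');c,p,r=C
for y in(.1775,.1795,.1815): print(y,[(proj('scene',(.5405+dx-.0013,y+.052,.06),C)-[280,150])*3.68 for dx in(.052,-.052)])
W=cam('wrist');w=get_image('wrist');cv2.imwrite('pics/w12.png',cv2.convertScaleAbs(np.hstack([cv2.resize(s[185:240,325:385],None,fx=8,fy=8,interpolation=2)])[:,:,::-1],alpha=1.6))
```

```text
carriage ((0.0028527287564656945, 0.03070463491803821), 0.8319364593647145)
base ((-0.020083995503512142, 0.48214208818512816), 0.9067472457885742)
0.1775 [array([331.57804241, 293.57732363]), array([340.69850142, 184.26929969])]
0.1795 [array([334.39584229, 294.13801495]), array([343.35821115, 184.77022162])]
0.1815 [array([337.21506655, 294.69897609]), array([346.01919186, 185.27139154])]
```

View pics/w12.png

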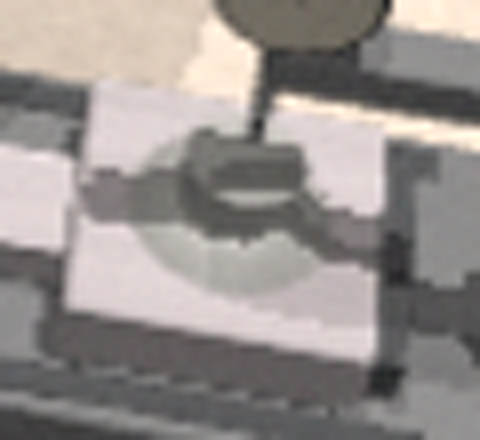

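The crop shows the disc level at (245,165) under the spindle, with the carriage's far edge touching the dark stop bar (385–405). The carriage has not moved (0.00 px) since it was pressed home with 27 N. I'm handing in.

```bash
python3 -c "
from bench import *
print(sign_off())"
```

```text
the job is handed in; nothing more can be done
None
```

I set the bare-steel disc on the anvil's crown and slid the carriage home. I handed the job in at about 25 s of the 58 s allowed; no verdict is reported.

- **Disc:** I lowered it until the wrist force confirmed contact, then released it. The cameras showed it about 0.6 mm off the crown just before contact. After release it looked concentric and level, and it still looked level and under the spindle tip in the last picture.
- **Carriage:** I pulled it by the handle until it stopped hard at 27 N, then let go. It travelled only about 128 mm, so I take it that it started about 20 mm in rather than fully out. The last picture shows its edge touching the dark stop bar, and it did not move after I let go.
- **Other items:** the square, tall specimen and jar were where they started, within the network's error. I saw nothing touch the gauge, and the arm was clear at the end.

**Checks that disagreed:** the estimates of where the carriage ended up do not match closely. I expected the anvil at y ≈ 0.1815.

| Source | Anvil y (m) |
|---|---|
| Scene camera | about 0.184 |
| Gripper position | 0.180 |
| Top camera, carriage corners | 0.178 |
| Top camera, handle (shadowed) | 0.172 |

I relied on the hard stop and the visible contact with the bar instead. I viewed 13 pictures, three over the budget of 10.

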